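# Check the freewheel of a hand-indexed sample turntable

### The arm

A 6-joint arm with a two-finger parallel gripper is mounted at the origin on a cart in front of the work surface, level with it; the furniture and walls round the work are solid. World frame = base frame: x ahead of the robot, y to its left, z up, the work surface at z = 0. Lengths are in m, angles in rad, forces in N, time in s.
With the tool pointing down it reaches from about 0.375 to 0.75 m from the base axis. Payload 9 kg.
Tool frame: the origin (TCP) lies at the very end of the fingers, on their centre line; the grasp point (between the pads) lies 19 mm behind it; z points along the fingers, y is the direction in which the jaws open and shut (so a half turn about z gives the same grasp; the last joint's range is limited). The gripper opens to 85 mm and grips with 20 to 120 N. Pads are 22 mm wide; open, the fingers measure 114 mm over their backs; the gripper's body (76 mm by 85 mm) begins 54 mm behind the grasp point. The pads swing forward as they close: fully open they stand 13 mm farther back than shut.
Start: joints at [0.897, 0.104, 0.097, 1.564, 0, 1.353], TCP at [0.264, 0.539, 0.231] pointing down, gripper open.
Joint ranges: [-2.99, 2.99], [-0.84, 1.86], [-1.1, 1.16], [-1.84, 2.11], [-1.51, 1.56], [-3.14, 3.14]. Speed limits (rad/s): [2.22, 2.22, 2.57, 3.14, 3.14, 3.14].

### API

Orientations are given as a rotation vector (axis times angle).
In Python, from plant import manip gives the robot as it stands.
- The arm moves only by the shell command python3 -m handwheel 'ROWS' [OPENING]. ROWS is JSON, a list of rows, each an object with "linear": the shift along the tool's x, y, z in mm, a list of three; "twist": the turn, a rotation vector about the tool's x, y, z in degrees, a list of three. A call has exactly 10 rows; each row is the pose to reach, as a shift and turn from the pose commanded when the call began, along the tool's axes at that moment; what a row does not reach only later rows make up. A row lasts 1/12 s, in which the tool goes at most 41.7 mm and 7.16 degrees, less where a joint would pass 70% of its speed; a pose out of reach is approached as far as the arm can. A call with a gripper value outside its range is refused whole. OPENING is the opening, from -1 (shut) to 1 (fully open), so that 0 is half open, set as the call begins (- or left out, the last holds). The fingers move at their own pace and stop on an object; the grip force is fixed at half the most. Time passes only in rows, so rows that repeat a pose let the fingers close, or fill a call up. It gives the time, the measured TCP pose, the force and the opening at its end, in the units of the state.
- manip.sense(): the state, without advancing time (a new reading comes with each control period).
- manip.capture(name): name is "side" or "top"; returns the picture (480x640x3 uint8, red, green, blue); there is no depth.
- manip.calibration(name): a dict with "K" (3x3 intrinsics, pixels), "distortion" ([k1, k2, p1, p2, k3] as OpenCV has them; the pictures are not rectified), "eye" and "orientation" of the camera in the world. Camera axes: x right, y up, looking along -z (the intrinsics and any distortion apply to the point x, -y, -z); pixel columns grow to the right and rows downward; lengths in m; the calibration is good to about 2 mm. A picture is of the moment at which its call begins. calibration takes no time and is no camera call.
- manip.sign_off(): hands the job in, once; it reports no verdict.
The state is a dict: "clock": time; "joint_positions": joint angles; "qd": joint speeds; "effort": joint torques, N m; "ee_pos": TCP position; "orientation": TCP orientation; "contact_force": force on the tool from outside, world axes, zero at the start; "wrist_torque": the same for the moment, N m; "opening": finger opening in m.
Only numpy, scipy, OpenCV 4.12 (cv2) and the standard library are available. Lean on these libraries where they do the work, as an engineer would, in place of code of your own. Each camera call takes 0.05 s, during which the arm holds its last target. There are 200 camera calls.

### The job

Check the freewheel of the sample turntable by working its lever both ways: swing the lever clockwise (seen from above) all the way back to its stop, which should run loose and leave the table where it is, then anticlockwise, so that it grips and carries the table round until the black rubber stopper that marks the home seat stands straight in front of the fixed pointer. Turn the table only through the lever, never by touching the table or what stands on it, and leave lever and table at rest.

Things in the scene. Friction and masses are not known exactly. Their poses are not given: they have to be found in the camera images.
- base: grey base plate, 250 x 250 x 8 mm, fixed to the bench; origin at bench height on the vertical axis of table and lever. It reaches 155 mm to its -x (roughly towards the robot), 95 mm to its +x, 125 mm to either side. The fixed pointer stands at its -y side: an aluminium block 101 to 115 mm from the axis with a steel cone aimed at the axis, tip 75 mm from it, all below 50 mm
- lever (a joint): lever angle, rad, growing anticlockwise from above: 0 at the back stop (pointing 141 degrees anticlockwise from the base's +x), 1.35 at the forward stop. It stays where left. Growing, its pawl catches a tooth after at most 15 degrees of play and carries the table (1.5 N at the handle); falling, it clicks loose over the teeth (0.6 N). One full forward stroke suffices
- grip (a point): centre of the top of the upright round black handle at the lever's outer end: 16 mm in diameter, from 26 to 92 mm above the bench, 150 mm from the axis. The flat steel lever arm below it is 16 mm wide, at 10 to 16 mm height
- turntable (a joint): angle of the round table, rad, growing anticlockwise from above; 0 when the stopper is exactly in front of the pointer, negative before that. White disc of 140 mm diameter, top at 34 mm, on a toothed steel wheel of 170 mm. Friction holds it where it is left; the lever cannot bring it back
- stopper_top (a point): centre of the top of the black rubber stopper (28 mm in diameter, 31 mm high), fixed in one of the table's six ringed seats 47 mm from the axis, its top 65 mm above the bench. Three screw vials (tops at 99 mm) stand in other seats

How it is judged:
By the outcome, as a careful person would: the job done as asked, in the order asked, and still so for the second after the job is handed in, with the robot touching nothing.
It also fails if it takes over 38 s, if anything falls off the work surface, if the arm or the gripper's body presses on something with over 40 N, if the wrist force passes 120 N, or if a joint passes its speed limit or range.

## Working session

There is one attempt and no reset: what is moved stays moved. The work goes in short steps, Python scripts to look and compute and a shell command to move; the robot and the scene stay as the last step left them, time stands still between calls to the robot, and variables do not carry over. Pictures are saved under pics/ and viewed, about 8 in all and at most 12, crops included, and the job is handed in when it is done.

```bash
ls; mkdir -p pics
python3 - <<'E'
from plant import manip
import cv2
for n in("side","top"):
    cv2.imwrite(f"pics/{n}0.png",manip.capture(n)[:,:,::-1]); print(n,manip.calibration(n))
print(manip.sense())
E
```

```text
pics
side {'K': array([[442.01501963,   0.        , 323.05369321],
       [  0.        , 442.01501963, 237.92374336],
       [  0.        ,   0.        ,   1.        ]]), 'distortion': array([-0.10081263,  0.        ,  0.        ,  0.        ,  0.        ]), 'eye': array([ 0.34340843, -0.60462795,  0.6269633 ]), 'orientation': array([ 0.87279053, -0.12392771, -0.25667206])}
top {'K': array([[576.76840666,   0.        , 319.35414445],
       [  0.        , 576.76840666, 241.63493116],
       [  0.        ,   0.        ,   1.        ]]), 'distortion': array([-0.15934096,  0.        ,  0.        ,  0.        ,  0.        ]), 'eye': array([0.46739564, 0.03658055, 0.93782547]), 'orientation': array([ 0.07764239, -0.05151192, -1.56046007])}
{'clock': 0.1, 'joint_positions': array([ 8.97315040e-01,  1.04651098e-01,  9.65770106e-02,  1.56389190e+00,
       -7.11133490e-06,  1.35309887e+00]), 'qd': array([ 0.00104057, -0.00294997,  0.00251258, -0.00045353, -0.00083127,
        0.00099016]), 'effort': array([ 5.55498627e-03, -5.58208644e+01,  5.04718065e+01,  1.31331693e-02,
       -3.27469907e-04,  1.07974046e-05]), 'ee_pos': array([0.26391017, 0.53852603, 0.23060984]), 'orientation': array([-7.09650042e-01, -3.05988098e+00,  1.66244673e-03]), 'contact_force': array([-0.80290977, -1.51226457,  0.09195669]), 'wrist_torque': array([-0.0175505 , -0.02502324,  0.0312189 ]), 'opening': 0.08551894473536942}
```

View pics/top0.png

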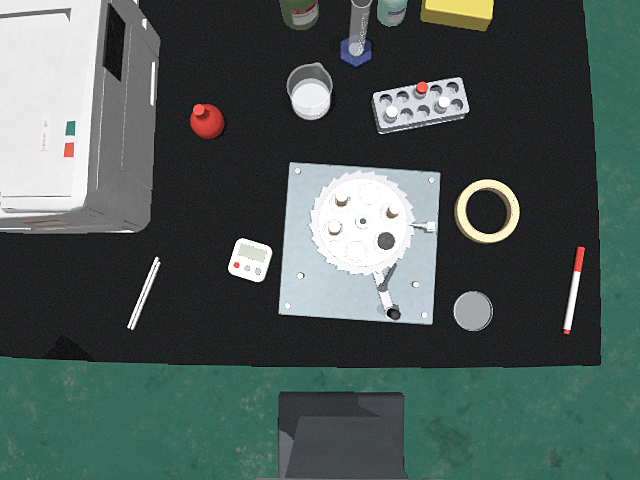

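View pics/side0.png

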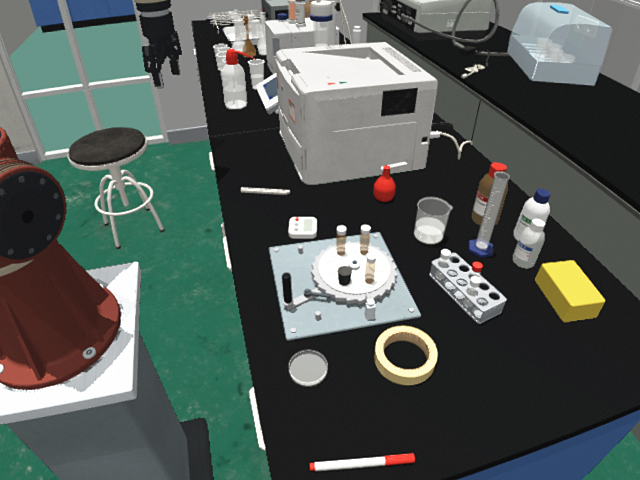

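Top view: the base plate's corners are at about (290,163), (441,172), (433,325) and (279,314), with the axis near (363,222). The stopper is near (386,241), the pointer at about (430,226) and the handle top near (394,314). I'll refine these with masks.

```bash
cat > h.py <<'E'
import numpy as np,cv2
from scipy.spatial.transform import Rotation as R
from plant import manip
def ray(n,px):
    c=manip.calibration(n); u=cv2.undistortPoints(np.array([[px]],float),c["K"],c["distortion"])[0,0]
    return np.array(c["eye"]),R.from_rotvec(c["orientation"]).apply([u[0],-u[1],-1])
def onz(n,px,z):
    e,d=ray(n,px); return e+d*(z-e[2])/d[2]
def pix(n,p):
    c=manip.calibration(n); q=R.from_rotvec(c["orientation"]).inv().apply(np.array(p)-c["eye"])
    return cv2.projectPoints(np.array([[q[0],-q[1],-q[2]]]),np.zeros(3),np.zeros(3),c["K"],c["distortion"])[0][0,0]
def dark(img,box,thr=60,amin=40):
    x0,y0,x1,y1=box; m=(img[y0:y1,x0:x1].max(2)<thr).astype(np.uint8)
    n,_,s,c=cv2.connectedComponentsWithStats(m)
    return [(c[i]+[x0,y0],s[i][2:]) for i in range(1,n) if s[i][4]>=amin]
E
python3 - <<'E'
from h import *
im=cv2.imread("pics/top0.png")
m=((im.min(2)>110)).astype(np.uint8); m=cv2.morphologyEx(m,cv2.MORPH_CLOSE,np.ones((9,9)))
m=cv2.morphologyEx(m,cv2.MORPH_OPEN,np.ones((15,15)))
cs,_=cv2.findContours(m[150:335,272:450],cv2.RETR_EXTERNAL,cv2.CHAIN_APPROX_NONE)
c=max(cs,key=cv2.contourArea)+[272,150]; h=cv2.convexHull(c)
q=cv2.approxPolyDP(h,10,True)[:,0]; print(q.tolist())
P=np.array([onz("top",p,.008) for p in q]);print(P.round(4))
r=cv2.minAreaRect((np.array([onz("top",p[0],.008)[:2] for p in h])*1000).astype(np.float32));print(r)
print(dark(im,(340,150,440,330)))
cv2.imwrite("pics/c0.png",cv2.resize(im[155:335,270:450],None,fx=3.3,fy=3.3,interpolation=cv2.INTER_CUBIC))
E
```

```text
[[290, 163], [439, 173], [431, 323], [279, 313]]
[[ 0.6733  0.102   0.008 ]
 [ 0.659  -0.1431  0.008 ]
 [ 0.4143 -0.1285  0.008 ]
 [ 0.4283  0.1162  0.008 ]]
((543.809326171875, -13.198486328125), (248.38893127441406, 249.36643981933594), 86.65399932861328)
[(array([392.53017945, 158.7988037 ]), array([ 100,   22, 1839], dtype=int32)), (array([403.3824, 307.7992]), array([ 100,  131, 1250], dtype=int32)), (array([392.15      , 312.68333333]), array([13, 11, 60], dtype=int32))]
```

View pics/c0.png

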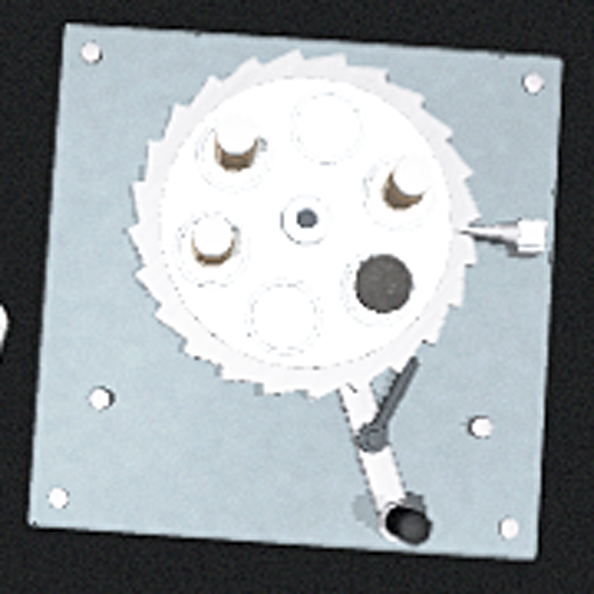

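Crop: the handle's top face is centred at about (411,525), i.e. (394.4,314) in the picture. The stopper top is at about (384,283) → (386.4,240.8), and the hub at about (307,218) → (363,221). The lever points down to the right and the table is short of the pointer.

```bash
cat >> h.py <<'E'
PSI=np.radians(-3.35)
def rel(p,yaw_deg):
    "tool-frame shift (mm) and turn (deg) to TCP p with tool down and tool x at world angle yaw"
    s=manip.sense(); R0=R.from_rotvec(s["orientation"]); t=np.radians(yaw_deg)
    R1=R.from_matrix(np.array([[np.cos(t),np.sin(t),0],[np.sin(t),-np.cos(t),0],[0,0,-1]]).astype(float))
    return R0.inv().apply(np.array(p)-s["ee_pos"])*1000, np.degrees((R0.inv()*R1).as_rotvec())
E
python3 - <<'E'
from h import *
ax=onz("top",(363,221.2),.037); print("hub",ax, "plate axis",[.5438+.03*np.cos(PSI),-.0132+.03*np.sin(PSI)])
for n,px,z in(("grip",(394.4,314),.092),("stop",(386.4,240.8),.065),("tip",(411,225),.037)):
    p=onz("top",px,z); d=p-ax; print(n,p.round(4),"r",np.hypot(*d[:2]).round(4),"base ang",np.degrees(np.arctan2(d[1],d[0])-PSI)%360)
g=onz("top",(394.4,314),.092)
a=np.degrees(np.arctan2(g[1]-ax[1],g[0]-ax[0]))
print(a,rel([g[0],g[1],.16],a%360))
E
```

```text
hub [ 0.5744871  -0.01631805  0.037     ] plate axis [np.float64(0.5737487360716995), np.float64(-0.014953056675547393)]
grip [ 0.432  -0.0597  0.092 ] r 0.149 base ang 200.28068945698445
stop [ 0.5415 -0.0504  0.065 ] r 0.0474 base ang 229.26758843232696
tip [ 0.5692 -0.092   0.037 ] r 0.0759 base ang 269.33910031501034
-163.06931054301555 (array([-414.25743265, -463.08723803,   71.03768875]), array([-5.71237634e-02, -3.80210795e-02, -4.30451743e+01]))
```

```bash
python3 -m handwheel '[{"linear":[-35,-40,0],"twist":[0,0,-4]},{"linear":[-62,-69,0],"twist":[0,0,-8]},{"linear":[-89,-99,0],"twist":[0,0,-12]},{"linear":[-116,-129,0],"twist":[0,0,-15]},{"linear":[-143,-159,0],"twist":[0,0,-19]},{"linear":[-170,-190,0],"twist":[0,0,-23]},{"linear":[-197,-220,0],"twist":[0,0,-27]},{"linear":[-224,-250,0],"twist":[0,0,-31]},{"linear":[-240,-268,0],"twist":[0,0,-34]},{"linear":[-240,-268,0],"twist":[0,0,-34]}]'
python3 - <<'E'
from h import *
print(rel([.432,-.0597,.16],197))
E
```

```text
clock: 0.93
ee_pos: [0.3627, 0.1887, 0.2311]
orientation: [-0.214, 3.134, -0.002]
contact_force: [-0.8, -0.1, 0.4]
opening: 0.0852
(array([ -34.90362808, -255.4472435 ,   71.37300109]), array([-6.77248035e-02,  8.62772473e-03, -9.19664194e+00]))
```

```bash
python3 -m handwheel '[{"linear":[-5,-35,5],"twist":[0,0,-2]},{"linear":[-10,-70,15],"twist":[0,0,-4]},{"linear":[-14,-105,25],"twist":[0,0,-6]},{"linear":[-19,-140,35],"twist":[0,0,-8]},{"linear":[-24,-175,50],"twist":[0,0,-9]},{"linear":[-29,-210,60],"twist":[0,0,-9]},{"linear":[-33,-240,70],"twist":[0,0,-9]},{"linear":[-35,-255,71],"twist":[0,0,-9]},{"linear":[-35,-255,71],"twist":[0,0,-9]},{"linear":[-35,-255,71],"twist":[0,0,-9]}]'
python3 - <<'E'
from h import *
print(rel([.432,-.0597,.05],197))
E
```

```text
clock: 1.77
ee_pos: [0.4311, -0.0551, 0.1599]
orientation: [0.458, -3.107, -0.002]
contact_force: [0.7, 0.5, -0.5]
opening: 0.0854
(array([  0.36722176,  -4.82875973, 109.9363111 ]), array([ 0.06905457, -0.03821292, -0.21783766]))
```

```bash
python3 -m handwheel '[{"linear":[0,-5,5],"twist":[0,0,0]},{"linear":[0,-5,20],"twist":[0,0,0]},{"linear":[0,-5,40],"twist":[0,0,0]},{"linear":[0,-5,60],"twist":[0,0,0]},{"linear":[0,-5,80],"twist":[0,0,0]},{"linear":[0,-5,95],"twist":[0,0,0]},{"linear":[0,-5,105],"twist":[0,0,0]},{"linear":[0,-5,110],"twist":[0,0,0]},{"linear":[0,-5,110],"twist":[0,0,0]},{"linear":[0,-5,110],"twist":[0,0,0]}]'; Z='' ; python3 -m handwheel '[{"linear":[0,0,0],"twist":[0,0,0]},{"linear":[0,0,0],"twist":[0,0,0]},{"linear":[0,0,0],"twist":[0,0,0]},{"linear":[0,0,0],"twist":[0,0,0]},{"linear":[0,0,0],"twist":[0,0,0]},{"linear":[0,0,0],"twist":[0,0,0]},{"linear":[0,0,0],"twist":[0,0,0]},{"linear":[0,0,0],"twist":[0,0,0]},{"linear":[0,0,0],"twist":[0,0,0]},{"linear":[0,0,0],"twist":[0,0,0]}]' -0.4
python3 - <<'E'
from h import *
a=manip.capture("side")[170:370,230:470,::-1];b=manip.capture("top")[150:350,270:470,::-1]
cv2.imwrite("pics/grasp.png",np.hstack([cv2.resize(a,(480,400)),cv2.resize(b,(400,400))])[:,:800])
E
```

```text
clock: 2.6
ee_pos: [0.4331, -0.0599, 0.0509]
orientation: [-0.462, 3.107, -0.0]
contact_force: [-0.4, -0.3, 0.6]
opening: 0.0855
clock: 3.43
ee_pos: [0.4327, -0.06, 0.0503]
orientation: [-0.461, 3.108, 0.0]
contact_force: [-0.3, 0.1, -0.2]
opening: 0.0258
```

View pics/grasp.png

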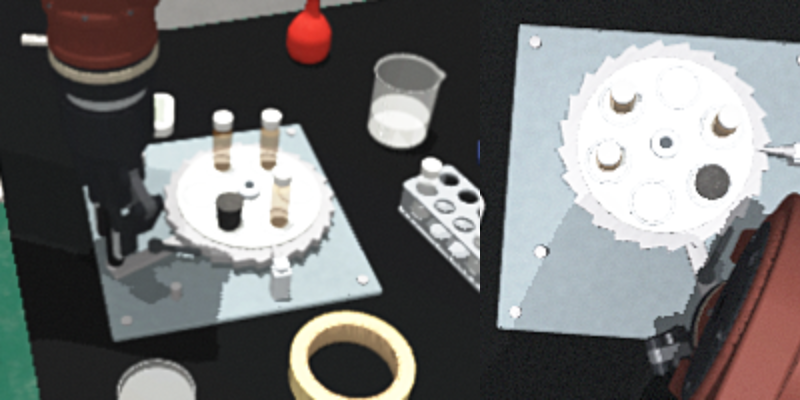

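Side view: the fingers straddle the handle, and both views show the table unmoved. Next is the clockwise swing, first 50°, following the arc about the axis.

```bash
python3 -m handwheel '[{"linear":[-0.2,8,0],"twist":[0,0,3]},{"linear":[-1.5,21,0],"twist":[0,0,8]},{"linear":[-4,34,0],"twist":[0,0,13]},{"linear":[-8,49,0],"twist":[0,0,19]},{"linear":[-14,63,0],"twist":[0,0,25]},{"linear":[-21,77,0],"twist":[0,0,31]},{"linear":[-30,90,0],"twist":[0,0,37]},{"linear":[-40,102,0],"twist":[0,0,43]},{"linear":[-50,111,0],"twist":[0,0,48]},{"linear":[-54,115,0],"twist":[0,0,50]}]'
cat >> h.py <<'E'
AX=np.array([.574,-.0157])
def where():
    s=manip.sense(); d=s["ee_pos"][:2]-AX; x=R.from_rotvec(s["orientation"]).apply([1,0,0])
    a=np.degrees(np.arctan2(d[1],d[0])-PSI)%360; u=np.array([-np.sin(np.radians(a)+PSI),np.cos(np.radians(a)+PSI)])
    print("t",s["clock"],"ang",a.round(2),"r",np.hypot(*d).round(4),"toolx",(np.degrees(np.arctan2(x[1],x[0])-PSI)%360).round(2),"z",s["ee_pos"][2].round(4),"f",s["contact_force"].round(2),"f_acw",(s["contact_force"][:2]@u).round(2),"open",s["opening"].round(4))
E
python3 -c "from h import *;where()"
```

```text
clock: 4.37
ee_pos: [0.4514, 0.0668, 0.0503]
orientation: [0.901, 3.009, 0.0]
contact_force: [0.6, -1.8, 1.4]
opening: 0.026Traceback (most recent call last):
  File "<string>", line 1, in <module>
    from h import *;where()
                    ~~~~~^^
  File "h.py", line 26, in where
    print("t",s["clock"],"ang",a.round(2),"r",np.hypot(*d).round(4),"toolx",(np.degrees(np.arctan2(x[1],x[0])-PSI)%360).round(2),"z",s["ee_pos"][2].round(4),"f",s["contact_force"].round(2),"f_acw",(s["contact_force"][:2]@u).round(2),"open",s["opening"].round(4))
                                                                                                                                                                                                                                                ^^^^^^^^^^^^^^^^^^
AttributeError: 'float' object has no attribute 'round'
```

```bash
sed -i 's/s\["opening"\].round(4)/round(s["opening"],4)/' h.py; python3 -m handwheel '[{"linear":[0.5,4,0],"twist":[0,0,1.5]},{"linear":[0.5,8,0],"twist":[0,0,3]},{"linear":[0.5,12,0],"twist":[0,0,4.5]},{"linear":[0,16,0],"twist":[0,0,6]},{"linear":[0,19,0],"twist":[0,0,7.5]},{"linear":[-0.5,22,0],"twist":[0,0,8.5]},{"linear":[-0.5,24,0],"twist":[0,0,9.2]},{"linear":[-1,25,0],"twist":[0,0,9.6]},{"linear":[-1,26,0],"twist":[0,0,10]},{"linear":[-1,26,0],"twist":[0,0,10]}]';python3 -c "from h import *;where()"
```

```text
clock: 5.2
ee_pos: [0.4661, 0.0869, 0.0503]
orientation: [-1.155, -2.922, -0.0]
contact_force: [-0.6, -0.1, -0.2]
opening: 0.0258
t 5.2 ang 139.78 r 0.1489 toolx 140.22 z 0.0503 f [-0.56 -0.05 -0.24] f_acw 0.42 open 0.0258
```

```bash
python3 -m handwheel '[{"linear":[0,0.5,0],"twist":[0,0,0.2]},{"linear":[0,1,0],"twist":[0,0,0.4]},{"linear":[0,1.5,0],"twist":[0,0,0.6]},{"linear":[0,2,0],"twist":[0,0,0.8]},{"linear":[0,2.5,0],"twist":[0,0,1]},{"linear":[0,3,0],"twist":[0,0,1.2]},{"linear":[0,3,0],"twist":[0,0,1.2]},{"linear":[0,3,0],"twist":[0,0,1.2]},{"linear":[0,3,0],"twist":[0,0,1.2]},{"linear":[0,3,0],"twist":[0,0,1.2]}]';python3 - <<'E'
from h import *
where()
a=manip.capture("side")[170:370,230:470,::-1];b=manip.capture("top")[150:350,270:470,::-1]
cv2.imwrite("pics/back.png",np.hstack([cv2.resize(a,(480,400)),cv2.resize(b,(400,400))])[:,:800])
E
```

```text
clock: 6.03
ee_pos: [0.4679, 0.0887, 0.0503]
orientation: [-1.185, -2.909, 0.001]
contact_force: [-3.1, -3.6, 0.4]
opening: 0.0257
t 6.0333 ang 138.82 r 0.1489 toolx 139.02 z 0.0503 f [-3.13 -3.6   0.36] f_acw 4.76 open 0.0257
```

View pics/back.png

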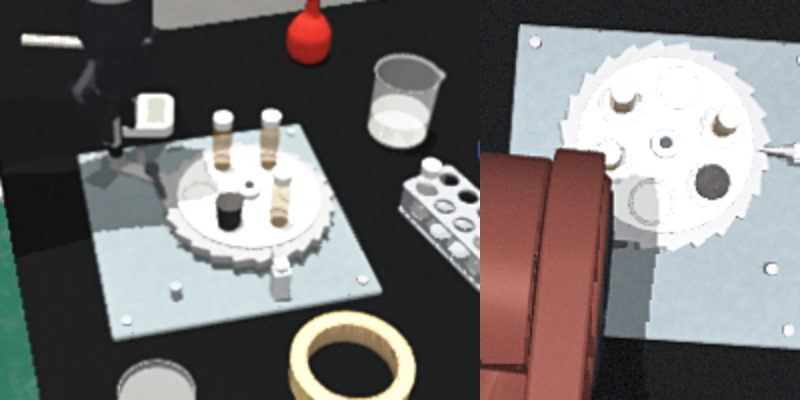

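Table unmoved: the stopper and vials are in the same pixels. A rising force at the expected angle says the lever is at the back stop. I'll press a touch more to confirm.

```bash
python3 -m handwheel '[{"linear":[0,0.5,0],"twist":[0,0,0]},{"linear":[0,1,0],"twist":[0,0,0]},{"linear":[0,1.5,0],"twist":[0,0,0]},{"linear":[0,1.5,0],"twist":[0,0,0]},{"linear":[0,1.5,0],"twist":[0,0,0]},{"linear":[0,1.5,0],"twist":[0,0,0]},{"linear":[0,1.5,0],"twist":[0,0,0]},{"linear":[0,1.5,0],"twist":[0,0,0]},{"linear":[0,1.5,0],"twist":[0,0,0]},{"linear":[0,1.5,0],"twist":[0,0,0]}]';python3 - <<'E'
from h import *
where()
E
```

```text
clock: 6.97
ee_pos: [0.468, 0.0889, 0.0502]
orientation: [-1.185, -2.908, 0.006]
contact_force: [-8.4, -10.6, 4.7]
opening: 0.0258
t 6.9667 ang 138.73 r 0.1489 toolx 138.99 z 0.0502 f [ -8.43 -10.55   4.66] f_acw 13.43 open 0.0258
```

13 N with no motion confirms the back stop. Now forward (anticlockwise), first to about 180°, short of home whatever the play.

```bash
python3 -m handwheel '[{"linear":[0,-5,0],"twist":[0,0,-2]},{"linear":[-1,-15,0],"twist":[0,0,-6]},{"linear":[-2.5,-28,0],"twist":[0,0,-11]},{"linear":[-5.5,-41,0],"twist":[0,0,-16]},{"linear":[-10,-53,0],"twist":[0,0,-21]},{"linear":[-15,-65,0],"twist":[0,0,-26]},{"linear":[-21,-77,0],"twist":[0,0,-31]},{"linear":[-28,-87,0],"twist":[0,0,-36]},{"linear":[-33,-94,0],"twist":[0,0,-39]},{"linear":[-36,-98,0],"twist":[0,0,-41]}]';cat >> h.py <<'E'
def table(name):
    b=manip.capture("top"); cv2.imwrite(f"pics/{name}.png",cv2.resize(b[150:350,270:470,::-1],(600,600)))
    for c,s in dark(b,(330,195,425,275),90,60):
        p=onz("top",c,.065)[:2]-AX; a=np.degrees(np.arctan2(p[1],p[0])-PSI)%360
        print("dark",c.round(1),s,"r",np.hypot(*p).round(4),"ang",a.round(2),"to go",(270-a).round(2))
E
python3 -c "from h import *;where();table('f1')"
```

```text
clock: 7.8
ee_pos: [0.4266, -0.0055, 0.0504]
orientation: [0.087, 3.139, 0.002]
contact_force: [1.2, 1.3, 0.1]
opening: 0.0258
t 7.8 ang 179.38 r 0.1478 toolx 180.19 z 0.0504 f [1.21 1.25 0.13] f_acw -1.33 open 0.0258
dark [350.4 265.1] [ 34  16 106] r 0.0726 ang 167.54 to go 102.46
```

View pics/f1.png

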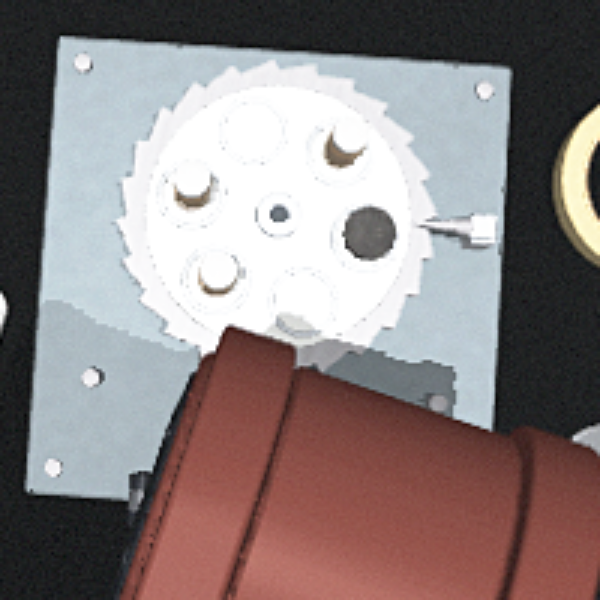

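The stopper is clearly visible at (370,233) in the crop → about (393.3,227.7) in the picture, just short of the pointer line. My mask threshold missed it, so I'll fix that.

```bash
cat >> h.py <<'E'
def stopper(b,box=(375,195,412,252)):
    "stopper top from its grey/black mask in the top picture (RGB)"
    for c,s in dark(b,box,125,100):
        p=onz("top",c,.065)[:2]-AX; a=np.degrees(np.arctan2(p[1],p[0])-PSI)%360
        print("stopper",c.round(1),s,"r",np.hypot(*p).round(4),"ang",a.round(2),"to go",(270-a).round(2))
E
python3 - <<'E'
from h import *
stopper(cv2.imread("pics/top0.png"))
b=cv2.imread("pics/f1.png"); b=cv2.resize(b,(200,200),interpolation=cv2.INTER_AREA)
f=np.full((480,640,3),255,np.uint8); f[150:350,270:470]=b; stopper(f); where()
# pointer tip height from both first pictures: block/cone in side view
s=cv2.imread("pics/side0.png")[250:330,310:430]; t=cv2.imread("pics/top0.png")[200:260,360:450]
cv2.imwrite("pics/ptr.png",np.hstack([cv2.resize(s,(600,400),interpolation=cv2.INTER_CUBIC),np.zeros((400,0,3),np.uint8)]))
E
```

```text
stopper [385.7 240.7] [ 17  18 229] r 0.0466 ang 229.38 to go 40.62
stopper [392.7 227.4] [ 17  18 232] r 0.0459 ang 258.35 to go 11.65
t 7.85 ang 179.56 r 0.1476 toolx 180.25 z 0.0504 f [ 0.01 -1.13 -0.23] f_acw 1.13 open 0.0251
```

View pics/ptr.png

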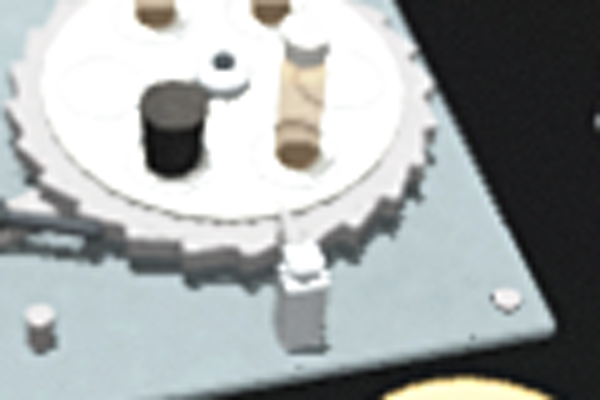

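```bash
python3 -m handwheel '[{"linear":[0,-3,0],"twist":[0,0,-1]},{"linear":[0,-6,0],"twist":[0,0,-2.3]},{"linear":[0,-10,0],"twist":[0,0,-4]},{"linear":[0,-14,0],"twist":[0,0,-5.5]},{"linear":[-0.5,-18,0],"twist":[0,0,-7]},{"linear":[-1,-21,0],"twist":[0,0,-8.3]},{"linear":[-1,-23.5,0],"twist":[0,0,-9.5]},{"linear":[-1,-25,0],"twist":[0,0,-10]},{"linear":[-1,-25,0],"twist":[0,0,-10]},{"linear":[-1,-25,0],"twist":[0,0,-10]}]'
python3 - <<'E'
from h import *
where(); b=manip.capture("top"); stopper(b); cv2.imwrite("pics/top2.png",b[:,:,::-1])
s=manip.capture("side"); cv2.imwrite("pics/side2.png",s[:,:,::-1])
cv2.imwrite("pics/f2.png",np.hstack([cv2.resize(s[240:320,310:390,::-1],(400,400),interpolation=cv2.INTER_CUBIC),cv2.resize(b[180:260,350:430+20,::-1],(400,320),interpolation=cv2.INTER_CUBIC)[:400] if 0 else cv2.resize(b[185:265,355:435,::-1],(400,400),interpolation=cv2.INTER_CUBIC)]))
E
```

```text
clock: 8.68
ee_pos: [0.4261, -0.03, 0.0503]
orientation: [-0.182, 3.136, 0.0]
contact_force: [0.0, -0.2, 0.8]
opening: 0.0255
t 8.6833 ang 188.87 r 0.1486 toolx 190.0 z 0.0503 f [ 0.   -0.19  0.82] f_acw 0.19 open 0.0255
stopper [393.3 222.4] [ 18  17 239] r 0.0455 ang 268.06 to go 1.94
```

View pics/f2.png

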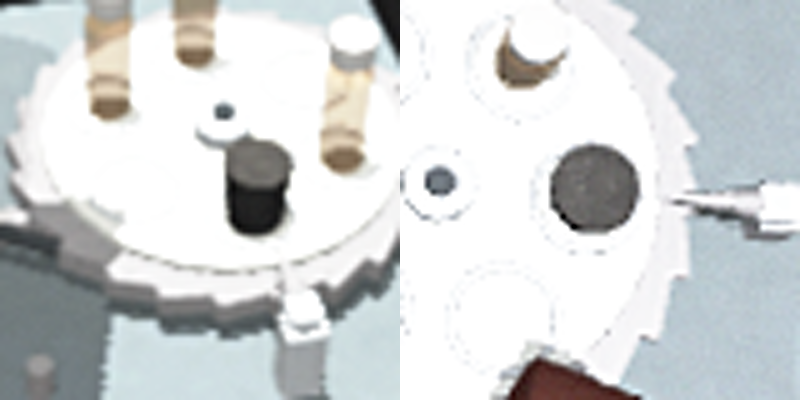

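f2: in the side half the stopper top is at (260,162) → (362,272.4), the hub at (224,111) → (354.8,262.2) and the tip at (283,267) → (366.6,293.4). In the top half the stopper is at (394,222.6), the hub at (363,221.2) and the tip at (409,225). It is nearly home; I'll triangulate to settle the last degrees.

```bash
cat >> h.py <<'E'
def tri(pt,ps):
    (e1,d1),(e2,d2)=ray("top",pt),ray("side",ps); d1,d2=d1/np.linalg.norm(d1),d2/np.linalg.norm(d2)
    A=sum((np.eye(3)-np.outer(d,d) for d in(d1,d2))); b=(np.eye(3)-np.outer(d1,d1))@e1+(np.eye(3)-np.outer(d2,d2))@e2
    return np.linalg.solve(A,b)
E
python3 - <<'E'
from h import *
ang=lambda d:(np.degrees(np.arctan2(d[1],d[0])-PSI)%360).round(2)
H=tri((363,221.2),(354.8,262.2));S=tri((394,222.6),(362,272.4));T=tri((409,225),(366.6,293.4))
print("hub",H.round(4),"stop",S.round(4),np.hypot(*(S-H)[:2]),ang(S-H),"tip",T.round(4),np.hypot(*(T-H)[:2]),ang(T-H))
for n,px in(("top",(363,221.2)),("side",(354.8,262.2))):
    for z in(.034,.040): print(n,z,onz(n,px,z).round(4))
for n,px in(("top",(394,222.6)),("side",(362,272.4))): 
    p=onz(n,px,.065); print("stop",n,p.round(4))
    for nm,a in(("AX",AX),("plate",[.5737,-.0150]),("hub top .037",onz("top",(363,221.2),.037)[:2]),("hub same view",onz(n,(363,221.2) if n=="top" else (354.8,262.2),.037)[:2])):
        d=p[:2]-a; print("   ",nm,ang(d),np.hypot(*d).round(4))
b=cv2.imread("pics/top2.png").max(2); print(b[211:235,382:406])
E
```

```text
hub [ 0.5746 -0.0162  0.0446] stop [ 0.5713 -0.0628  0.0614] 0.046762090012879336 269.26 tip [ 0.5717 -0.09    0.0331] 0.07389398572412788 271.05
top 0.034 [ 0.5748 -0.0165  0.034 ]
top 0.04 [ 0.5741 -0.0161  0.04  ]
side 0.034 [ 0.58   -0.0056  0.034 ]
side 0.04 [ 0.5776 -0.0117  0.04  ]
stop top [ 0.5694 -0.062   0.065 ]
    AX 267.73 0.0465
    plate 268.18 0.0472
    hub top .037 267.05 0.0459
    hub same view 267.05 0.0459
stop side [ 0.5714 -0.0664  0.065 ]
    AX 270.37 0.0508
    plate 270.74 0.0515
    hub top .037 269.78 0.0502
    hub same view 266.04 0.0583
[[255 255 255 255 255 255 255 255 255 255 255 255 255 255 255 255 255 255
  255 255 255 255 255 244]
 [255 255 255 255 255 255 255 255 255 255 255 255 255 255 255 255 255 255
  255 255 255 255 255 247]
 [255 255 255 255 255 255 255 255 255 255 225 215 239 250 255 255 255 255
  255 255 255 255 255 255]
 [255 255 255 255 254 255 255 218 164 133 112  87 101 110 144 193 255 255
  255 255 255 255 255 255]
 [255 255 254 255 255 255 169 118  90  92  93  90  95  89  87 100 130 230
  255 255 255 255 255 255]
 [255 255 248 254 
[... 1201 characters left out ...]
46 255 255 255   1  72 111 104 101 108 102 101 101 102 101 104  94
   76 242 255 255 255 255]
 [253 255 249 255 255 218  63  62 103 109  99  92  97  99  98  92  90  85
  221 255 255 255 255 255]
 [255 244 253 255 255 255 255   4  19  66  87  88  91  91  71  89 166 235
  255 255 253 255 255 255]
 [255 252 255 254 255 255 255 255 189 152 151 153 154 149 170 255 255 255
  255 254 255 255 255 255]
 [255 255 235 255 254 255 255 255 255 255 255 255 255 255 255 252 255 255
  252 254 255 255 255 254]
 [255 255 255 248 255 255 249 249 255 255 255 255 255 255 255 255 255 254
  254 255 255 255 255 248]
 [255 255 255 255 251 251 255 255 255 255 254 255 255 255 255 249 253 255
  255 255 255 255 255 240]]
```

Weighing the views (hub cap height about 45 mm, plate-derived axis), about 1° remains. One small step forward, then I'll re-measure.

```bash
python3 -m handwheel '[{"linear":[0,-0.5,0],"twist":[0,0,-0.2]},{"linear":[0,-1,0],"twist":[0,0,-0.4]},{"linear":[0,-1.5,0],"twist":[0,0,-0.6]},{"linear":[0,-2,0],"twist":[0,0,-0.8]},{"linear":[0,-2.5,0],"twist":[0,0,-1]},{"linear":[0,-2.5,0],"twist":[0,0,-1]},{"linear":[0,-2.5,0],"twist":[0,0,-1]},{"linear":[0,-2.5,0],"twist":[0,0,-1]},{"linear":[0,-2.5,0],"twist":[0,0,-1]},{"linear":[0,-2.5,0],"twist":[0,0,-1]}]'; sed -i 's/^AX=.*/AX=np.array([.5736,-.0153])/' h.py
python3 - <<'E'
from h import *
where(); stopper(cv2.imread("pics/top2.png")); b=manip.capture("top"); stopper(b); cv2.imwrite("pics/top3.png",b[:,:,::-1])
E
```

```text
clock: 9.62
ee_pos: [0.4263, -0.0327, 0.0503]
orientation: [-0.21, 3.134, -0.0]
contact_force: [0.4, 0.4, -0.5]
opening: 0.0256
t 9.6167 ang 190.08 r 0.1483 toolx 191.03 z 0.0503 f [ 0.4   0.43 -0.47] f_acw -0.38 open 0.0256
stopper [393.3 222.4] [ 18  17 239] r 0.0458 ang 268.61 to go 1.39
stopper [393.4 221.9] [ 18  17 240] r 0.0459 ang 269.56 to go 0.44
```

```bash
python3 -m handwheel '[{"linear":[0,0,0],"twist":[0,0,0]},{"linear":[0,0,0],"twist":[0,0,0]},{"linear":[0,0,0],"twist":[0,0,0]},{"linear":[0,0,0],"twist":[0,0,0]},{"linear":[0,0,0],"twist":[0,0,0]},{"linear":[0,0,0],"twist":[0,0,0]},{"linear":[0,0,0],"twist":[0,0,0]},{"linear":[0,0,0],"twist":[0,0,0]},{"linear":[0,0,0],"twist":[0,0,0]},{"linear":[0,0,0],"twist":[0,0,0]}]' 0.8;  python3 -m handwheel '[{"linear":[0,0,-5],"twist":[0,0,0]},{"linear":[0,0,-20],"twist":[0,0,0]},{"linear":[0,0,-40],"twist":[0,0,0]},{"linear":[0,0,-60],"twist":[0,0,0]},{"linear":[0,0,-80],"twist":[0,0,0]},{"linear":[0,0,-100],"twist":[0,0,0]},{"linear":[0,0,-120],"twist":[0,0,0]},{"linear":[0,0,-140],"twist":[0,0,0]},{"linear":[0,0,-150],"twist":[0,0,0]},{"linear":[0,0,-150],"twist":[0,0,0]}]'
python3 -m handwheel '[{"linear":[0,25,0],"twist":[0,0,0]},{"linear":[0,55,0],"twist":[0,0,0]},{"linear":[0,90,0],"twist":[0,0,0]},{"linear":[0,125,0],"twist":[0,0,0]},{"linear":[0,160,0],"twist":[0,0,0]},{"linear":[0,190,0],"twist":[0,0,0]},{"linear":[0,215,0],"twist":[0,0,0]},{"linear":[0,230,0],"twist":[0,0,0]},{"linear":[0,230,0],"twist":[0,0,0]},{"linear":[0,230,0],"twist":[0,0,0]}]'
python3 - <<'E'
from h import *
where(); b=manip.capture("top"); stopper(b); cv2.imwrite("pics/top4.png",b[:,:,::-1]); s=manip.capture("side")
cv2.imwrite("pics/f4.png",np.hstack([cv2.resize(s[240:320,310:390,::-1],(400,400),interpolation=cv2.INTER_CUBIC),cv2.resize(b[190:340,300:450,::-1],(400,400),interpolation=cv2.INTER_CUBIC)]))
E
```

```text
clock: 10.5
ee_pos: [0.4263, -0.0326, 0.0503]
orientation: [-0.211, 3.134, 0.0]
contact_force: [0.6, -0.4, 0.8]
opening: 0.0769
clock: 11.33
ee_pos: [0.4274, -0.0331, 0.2028]
orientation: [-0.21, 3.131, -0.002]
contact_force: [0.9, -0.0, -0.2]
opening: 0.0769
clock: 12.17
ee_pos: [0.3949, 0.1956, 0.1992]
orientation: [0.213, -3.133, 0.001]
contact_force: [-0.9, -0.7, -0.2]
opening: 0.0766
t 12.1667 ang 133.63 r 0.2764 toolx 191.15 z 0.1992 f [-0.89 -0.72 -0.19] f_acw 1.15 open 0.0766
stopper [393.4 221.9] [ 18  17 240] r 0.0459 ang 269.42 to go 0.58
```

View pics/f4.png

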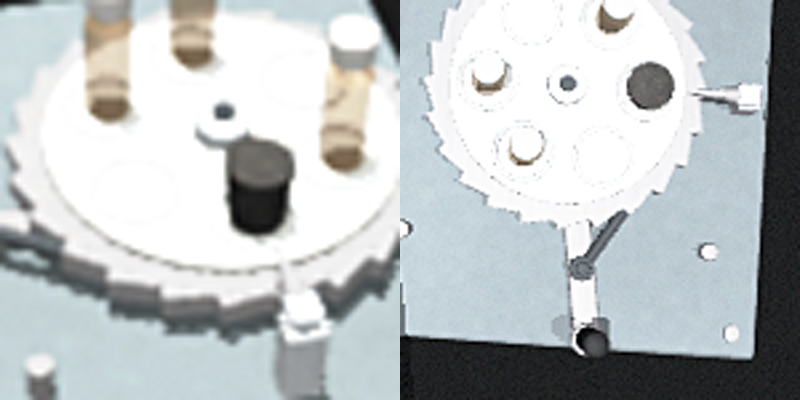

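The last view shows the stopper centred on the cone line, with the lever standing free and the gripper clear. I'm handing in.

```bash
python3 -c "
from plant import manip
print(manip.sign_off())"
```

```text
the job is handed in; nothing more can be done
None
```

I worked the lever both ways as asked, and the stopper now stands in front of the pointer to within about half a degree to a degree. The job took about 12 s of the 38 s allowed.

- **Clockwise:** I put the fingers loosely around the handle and swung the lever clockwise to its back stop. There it took 13 N with no further motion. The camera showed the table unmoved afterwards.
- **Anticlockwise:** I then carried the table round about 40° by the lever, in three shortening steps. After that I opened the fingers, lifted clear and handed in with the gripper well away.

**Last checks:** The stopper mask read 269.4–269.6° against a target of 270° and did not change when I let go. That reading probably comes out slightly low.

**Disagreements:**
- Two-view triangulation before the last 1° step left 0.74° to go, where the mask left 1.4°.
- A rough reading off the empty seats at the end put the table about 1.5° past home, but it is only good to about ±1.5°.

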